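Open the coolant filter of the lens edger

TASK

Unscrew the ribbed cap of the coolant filter: keep turning it anticlockwise, letting it rise with its thread without straining it, and keep hold of it as it comes free. Lift it clear, carry it to the shallow steel tray and set it down gently in there, mouth down, without dropping it or disturbing the other things.

Things in the scene. Friction and masses are not known exactly. Their poses are not given: they have to be found in the camera images.
- cap: Loose ribbed steel cap, 52 mm in diameter, 50 mm tall, 240 to 390 g, screwed down on the filter. Origin: centre of its underside (open mouth); z up along its axis. Upper 20 mm solid, lower 30 mm a hollow skirt. Right-hand thread: turned anticlockwise seen from above it rises with its thread; after about 1.1 turns in all it is free to lift.
- cap_grip (a point): Where to grip the cap: on its axis in the solid top, 38 mm above its underside (12 mm below its top). Being round it can be gripped at any yaw, about 20 N is ample. The thread is coarse, its pitch is not known; it has about 1.4 mm of axial and 1.5 mm of sideways play. Friction holds the cap where it is left.
- housing: Fixed white upright coolant filter, 100 mm in diameter, shoulder 85 mm above the counter, cap in the middle of its top. Origin: on its axis at counter height; z up. Closed: cap underside 88 mm, cap top 138 mm above the counter. A pipe (under 50 mm high) stands off +x to 94 mm from the axis; an 8 mm high bleed plug sits on the shoulder at -x, 38 mm from the axis.
- neck_top (a point): Centre of the top of the threaded neck, 118 mm above the counter; 41 mm over the thread. A sprung strainer pin in it pushes the cap up, 4 N when closed, 0.15 N less per mm risen, and springs out to 142 mm. Keep the force between cap and filter below 30 N: rise with the cap as it turns, by feel.
- tray: Fixed shallow stainless tray, 170 mm (its x) by 250 mm (its y), walls 22 mm high and 3 mm thick, floor 3 mm thick. Origin: centre of its underside, z up. The part with y above zero is empty; a lens block lies at its -y end.
- lens_block: Lens block in the tray, disc 34 mm wide with a stud, 18 mm tall in all; origin under its centre. Leave alone.
- lens_blank: Clear lens blank 64 mm across, 10 mm thick, on the counter; origin under its centre. Leave alone.
- lens_blank_small: Clear lens blank 50 mm across, 10 mm thick, on the counter; origin under its centre. Leave alone.
- screwdriver: Screwdriver 160 mm long lying on the counter. Leave alone.
- spray: White bottle, 50 mm in diameter, 130 mm tall; origin under its centre. Leave alone.
- lens_case: Black case 60 x 150 x 35 mm; origin under its centre. Leave alone.
- brush: Brush 150 mm long lying on the counter. Leave alone.
Not all that is in view belongs to the job. Several things have the shape of the cap; the one meant has the colours described above.

How it is judged:
By the outcome, as a careful person would: the job done as asked, in the order asked, and still so for the second after the job is handed in, with the robot touching nothing.
It also fails if it takes over 72 s, if anything falls off the work surface, if the arm or the gripper's body presses on something with over 40 N, if the wrist force passes 120 N, or if a joint passes its speed limit or range.

ROBOT

A 7-joint arm with a two-finger parallel gripper is mounted at the origin on the work surface. World frame = base frame: x ahead of the robot, y to its left, z up, the work surface at z = 0. Lengths are in mm, angles in rad, forces in N, time in s.
With the tool pointing down it reaches from about 425 to 950 mm from the base axis. Payload 4.7 kg.
Tool frame: the origin (TCP) lies at the very end of the fingers, on their centre line; the grasp point (between the pads) lies 19 mm behind it; z points along the fingers, y is the direction in which the jaws open and shut (so a half turn about z gives the same grasp; the last joint's range is limited). The gripper opens to 87 mm and grips with 3 to 60 N. Pads are 19 mm wide; open, the fingers measure 117 mm over their backs; the gripper's body (75 mm by 190 mm) begins 51 mm behind the grasp point.
Start: joints at [-1.157, 0.469, -0.049, 1.532, 0.024, 1.141, -0.082], TCP at [289.182, 609.939, 198.773] pointing down, gripper open.
Joint ranges: [-2.59, 2.59], [-0.33, 1.99], [-1.39, 1.29], [0.1, 2.45], [-1.04, 4.18], [0.21, 1.99], [-2.66, 2.66]. Speed limits (rad/s): [2.57, 2.57, 3.14, 3.14, 3.14, 3.14, 3.14].

INTERFACE

Orientations are given as a 3x3 rotation matrix whose columns are the frame's x, y, z axes.
In Python, from workcell import robot, imaging, job gives the robot as it stands.
- The arm moves only by the tool play_rows, never from a script. Its argument "increments" is a list of rows, each an object with "translation": the shift along the tool's x, y, z in mm, a list of three; "turn": the turn about the tool's z in degrees. In form: [{"translation": [tx, ty, tz], "turn": turn}, ...]. A call has 1 to 20 rows; each row is the pose to reach, as a shift and turn from the pose commanded when the call began, along the tool's axes at that moment; what a row does not reach only later rows make up. A row lasts 1/8 s, in which the tool goes at most 62.5 mm and 10.7 degrees, less where a joint would pass 70% of its speed; a pose out of reach is approached as far as the arm can. A call with a gripper value outside its range is refused whole. "jaw" is the finger opening in mm, from 0 to 87, set as the call begins (left out, the last holds). The fingers move at their own pace and stop on an object; "squeeze" is the grip in N (left out, the last holds). Time passes only in rows, so rows that repeat a pose let the fingers close. It gives the time, the measured TCP pose, the force and the opening at its end, in the units of the state.
- robot.observe(): the state, without advancing time (a new reading comes with each control period).
- imaging.capture(name): name is "side" or "top"; returns the picture (480x640x3 uint8, red, green, blue); there is no depth.
- imaging.camera_params(name): a dict with "fovy" (degrees; the focal length in pixels is half the picture's height over the tangent of half this angle, whatever the lens; pixels are square), "cx", "cy" (the principal point, pixels), "k1" (the pictures are not rectified: a ray, as slopes to the right and down, at radius r is drawn at 1 + k1 r^2 times it, then the intrinsics apply), "R" (3x3) and "t" (3): a world point X has camera coordinates R X + t. Camera axes: x right, y down, z forward; pixel columns grow to the right and rows downward; lengths in mm; the calibration is good to about 2 mm. A picture is of the moment at which its call begins. camera_params takes no time and is no camera call.
- job.close_job(): hands the job in, once; it reports no verdict.
The state is a dict: "clock": time; "joint_positions": joint angles; "qvel": joint speeds; "joint_efforts": joint torques, N m; "eef_pos": TCP position; "ee_rot": TCP orientation; "force": force on the tool from outside, world axes, zero at the start; "wrist_torque": the same for the moment, N m; "finger_gap": finger opening in mm.
Only numpy, scipy, OpenCV 4.12 (cv2) and the standard library are available. Lean on these libraries where they do the work, as an engineer would, in place of code of your own. Each camera call takes 0.05 s, during which the arm holds its last target.

## Working session

There is one attempt and no reset: what is moved stays moved. The work goes in short steps, Python scripts to look and compute and a tool call to move; the robot and the scene stay as the last step left them, time stands still between calls to the robot, and variables do not carry over. Pictures are saved under pics/ and viewed, and the job is handed in when it is done.

Besides the shell and the picture viewer there is one more tool, called after "Call:" as name(argument=value, ...) on one line, values as JSON. play_rows: Moves the arm, as the interface text tells. Its arguments: {"type":"object","properties":{"increments":{"type":"array"},"jaw":{"type":"number"},"squeeze":{"type":"number"}},"required":["increments"]}

```bash
mkdir -p pics; ls; python3 - <<'E'
from workcell import robot, imaging, job
import cv2
for n in ("side","top"):
    im=imaging.capture(n); cv2.imwrite(f"pics/{n}0.png",im[:,:,::-1])
    print(n,imaging.camera_params(n))
print(robot.observe())
E
```

```text
pics
side {'fovy': 50.977151246948736, 'cx': 314.6288492869912, 'cy': 230.60335018532265, 'k1': -0.009242018294141285, 'R': array([[-0.92338379, -0.38369396, -0.01188818],
       [-0.23081087,  0.57967381, -0.78147592],
       [ 0.30673885, -0.71885827, -0.62382214]]), 't': array([ 499.10241659,  188.60415912, 1210.77483629])}
top {'fovy': 48.68347435906219, 'cx': 328.15595313641757, 'cy': 245.65996842138856, 'k1': -0.02758791722289504, 'R': array([[-0.01419901, -0.9998949 ,  0.00292795],
       [-0.98614657,  0.01351966, -0.16532443],
       [ 0.16526747, -0.00523483, -0.98623489]]), 't': array([  -3.05188364,  528.05023621, 1311.82089545])}
{'clock': 0.1, 'joint_positions': array([-1.15687789,  0.46937053, -0.04857411,  1.53355596,  0.02411413,
        1.14099611, -0.08230955]), 'qvel': array([-5.16525744e-04, -7.28199115e-04, -2.58502949e-04, -3.57580049e-03,
        1.12791884e-03, -1.51564635e-03, -6.55774895e-05]), 'joint_efforts': array([ 6.77776188e-04, -5.09169602e+01, -8.12853361e-02, -2.36829150e+01,
       -6.14983868e-02,  3.45348835e-02,  7.78055073e-05]), 'eef_pos': array([288.98901569, 609.37689633, 197.80561469]), 'ee_rot': array([[-9.03550342e-01,  4.28481421e-01, -6.72261362e-04],
       [ 4.28481940e-01,  9.03548912e-01, -1.60920816e-03],
       [-8.20947761e-05, -1.74205244e-03, -9.99998479e-01]]), 'force': array([-0.27051897, -0.7713682 ,  0.90225437]), 'wrist_torque': array([ 0.03760425, -0.05234992,  0.02134127]), 'finger_gap': 86.98660916046583}
```

View pics/side0.png

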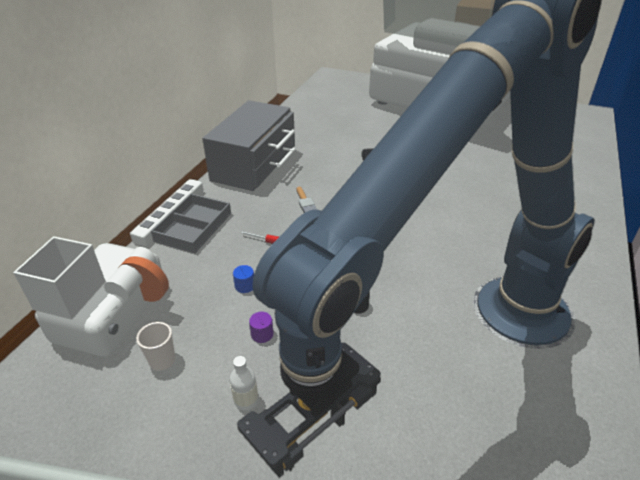

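View pics/top0.png

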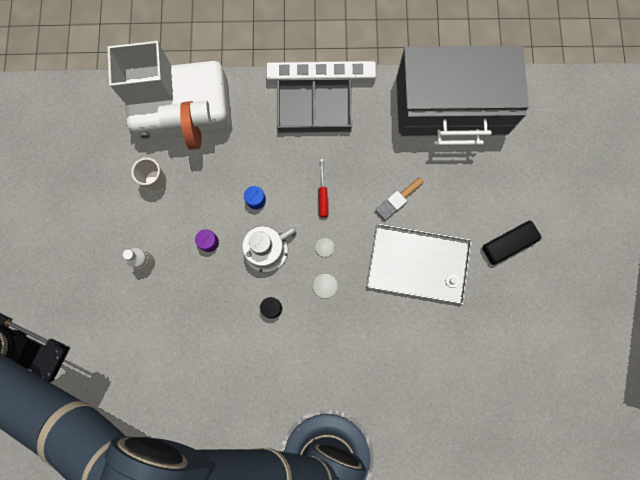

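Candidates with the cap's shape in the top view are blue (255,197), purple (206,240), black (271,308) and steel grey on the white filter (261,241). Only the last one is steel and on the filter. I'll confirm it in an enlarged crop.

```bash
cat > h.py <<'E'
import numpy as np, cv2
from workcell import robot, imaging, job
def K(p):
    f=240/np.tan(np.radians(p['fovy']/2)); return f
def proj(n,X):
    p=imaging.camera_params(n); c=np.atleast_2d(X)@p['R'].T+p['t']; s=c[:,:2]/c[:,2:]
    s=s*(1+p['k1']*(s**2).sum(1,keepdims=True)); return s*K(p)+[p['cx'],p['cy']]
def back(n,uv,z):
    p=imaging.camera_params(n); d=(np.array(uv,float)-[p['cx'],p['cy']])/K(p); s=d.copy()
    for _ in range(20): s=d/(1+p['k1']*(s@s))
    o=-p['R'].T@p['t']; r=p['R'].T@np.array([s[0],s[1],1]); return o+r*(z-o[2])/r[2]
def crop(src,out,x0,y0,w,h,k):
    im=cv2.imread(src)[y0:y0+h,x0:x0+w]; cv2.imwrite(out,cv2.resize(im,None,fx=k,fy=k,interpolation=cv2.INTER_CUBIC))
E
python3 - <<'E'
from h import *
crop('pics/top0.png','pics/c1.png',225,210,90,75,8)
crop('pics/top0.png','pics/c2.png',355,215,130,100,6)
E
```

```text
(no output)
```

View pics/c1.png

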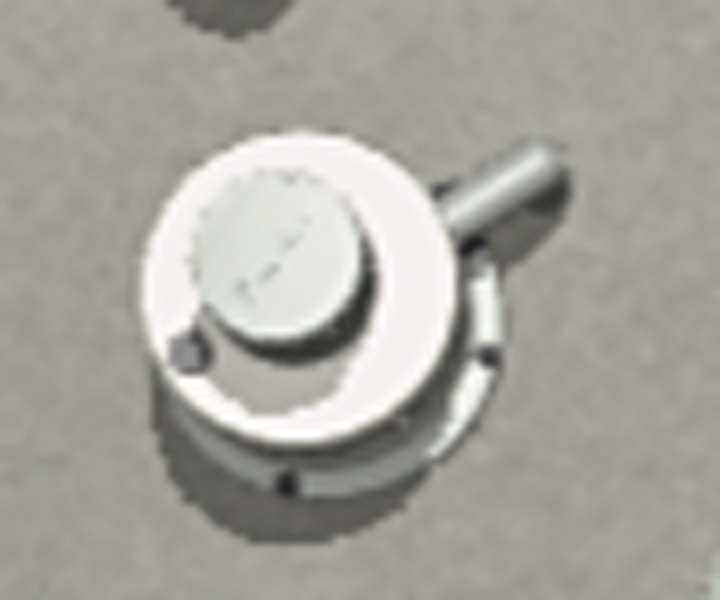

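View pics/c2.png

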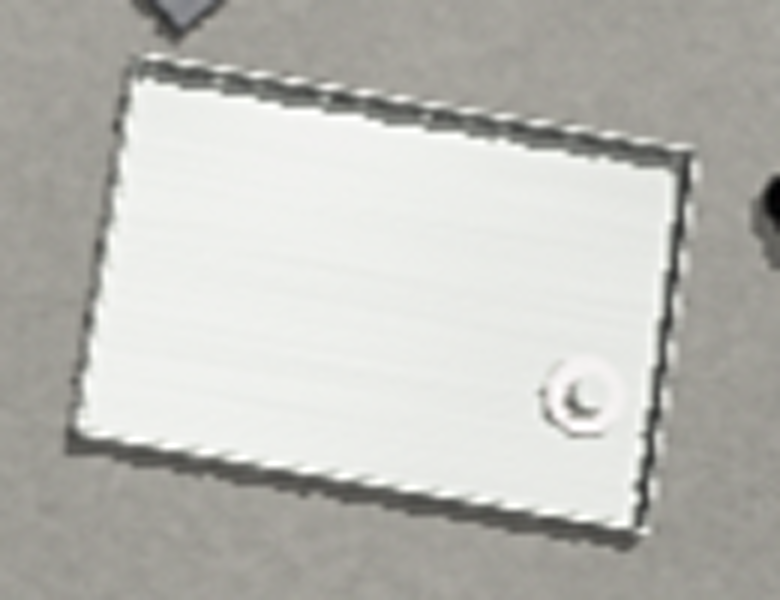

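The crop shows a grey steel cap (top centre near pixel (259.3,241.4)) on the white filter, with the bleed plug at lower left and the pipe at upper right. The lens block sits at the right end of the tray, so the left half is empty. Next I'll convert these to positions.

```bash
python3 - <<'E'
from h import *
P=lambda x,y,k,x0,y0:((x+.5)/k-.5+x0,(y+.5)/k-.5+y0)
cap=back('top',P(278,255,8,225,210),138); sh=back('top',P(300.5,287.5,8,225,210),85)
print('cap',cap,'shoulder',sh)
for a in [(193,255),(362,255),(278,168),(278,342)]: print(back('top',P(*a,8,225,210),138))
plug=back('top',P(192,352,8,225,210),93); pipe=back('top',P(548,165,8,225,210),45)
print('plug',plug-sh,np.linalg.norm((plug-sh)[:2]),'pipe',pipe-sh, 'hyp yaw',np.degrees(np.arctan2(*(pipe-sh)[1::-1])))
c=[back('top',P(*a,6,355,215),22) for a in [(135,60),(692,152),(640,532),(72,438)]]
c=np.array(c);print(c); print(np.linalg.norm(c-np.roll(c,-1,0),axis=1)); ctr=c.mean(0)
y=(c[0]+c[3]-c[1]-c[2]);y/=np.linalg.norm(y);print('ctr',ctr,'yaxis',y)
lb=back('top',P(582,397,6,355,215),10);print('lens',lb)
for q in (40,50,62):print('target',q,ctr+q*y)
for nm,uv in dict(blue=(255,197),purple=(206,240),black=(271,308)).items(): print(nm,back('top',uv,50))
print('spray',back('top',(130,255),130))
print(robot.observe()['eef_pos'])
# side check
print(proj('side',cap),proj('side',[ctr+50*y]))
E
```

```text
cap [524.62776501 153.71389656 138.        ] shoulder [523.72275988 153.36412665  85.        ]
[524.97552376 179.00904475 138.        ]
[524.28442741 128.72411891 138.        ]
[550.99463277 153.90853535 138.        ]
[498.44250452 153.52438983 138.        ]
plug [-20.98392925  32.23401657   8.        ] 38.462411665919106 pipe [ 45.54579615 -74.30821002 -40.        ] hyp yaw -58.494581723692534
[[ 585.79041088 -139.33559252   22.        ]
 [ 541.7594861  -380.65178629   22.        ]
 [ 377.59934306 -348.87004894   22.        ]
 [ 421.26318372 -107.54510115   22.        ]]
[245.3002807  167.20834726 245.24326986 167.57041451]
ctr [ 481.60310594 -244.10063222   22.        ] yaxis [0.17877065 0.98389077 0.        ]
lens [ 436.8349833  -329.88832792   10.        ]
target 40 [ 488.75393194 -204.74500127   22.        ]
target 50 [ 490.54163844 -194.90609353   22.        ]
target 62 [ 492.68688624 -183.09940425   22.        ]
blue [657.0491515  176.87001196  50.        ]
purple [545.85114165 300.94998144  50.        ]
black [371.15266162 134.49133648  50.        ]
spray [497.39289879 464.05532309 130.        ]
[288.98901569 609.37689633 197.80561469]
[[294.94404123 251.49820394]] [[355.46078918 212.06233125]]
```

The geometry agrees: the cap and shoulder axes are within 1 mm of each other, the plug is 38.5 mm from the axis, and the tray measures 245×167 mm (250×170 given). I'll move over the cap at the current height.

Call:
play_rows(increments=[{"translation": [-20,-16,0],"turn": 0},{"translation": [-51,-39,0],"turn": 0},{"translation": [-82,-62,0],"turn": 0},{"translation": [-112,-86,0],"turn": 0},{"translation": [-143,-109,0],"turn": 0},{"translation": [-173,-132,0],"turn": 0},{"translation": [-204,-156,0],"turn": 0},{"translation": [-235,-179,0],"turn": 0},{"translation": [-265,-203,0],"turn": 0},{"translation": [-296,-226,0],"turn": 0},{"translation": [-326,-249,0],"turn": 0},{"translation": [-357,-273,0],"turn": 0},{"translation": [-388,-296,0],"turn": 0},{"translation": [-402,-307,0],"turn": 0},{"translation": [-408,-311.5,0],"turn": 0},{"translation": [-408,-311.5,0],"turn": 0}])

```text
clock: 2.1
eef_pos: [524.0, 154.6, 198.6]
ee_rot: [[-0.904, 0.428, -0.001], [0.428, 0.904, 0.001], [0.001, 0.0, -1.0]]
force: [-0.5, 0.7, -0.2]
finger_gap: 87.2
```

```bash
python3 - <<'E'
from h import *
s=robot.observe(); np.set_printoptions(precision=3,suppress=True)
for k in s: print(k,s[k])
E
```

```text
clock 2.1
joint_positions [-0.487  0.258  0.15   1.849 -0.045  1.039  0.809]
qvel [-0.014 -0.003 -0.015  0.003 -0.004 -0.001 -0.005]
joint_efforts [  0.746 -37.183   1.762 -22.355   0.054   0.076   0.031]
eef_pos [523.988 154.585 198.562]
ee_rot [[-0.904  0.428 -0.001]
 [ 0.428  0.904  0.001]
 [ 0.001  0.    -1.   ]]
force [-0.469  0.65  -0.235]
wrist_torque [ 0.082 -0.025 -0.049]
finger_gap 87.15685953265296
```

Call:
play_rows(increments=[{"translation": [0,0,4],"turn": 8},{"translation": [0,0,8],"turn": 18},{"translation": [0,0,12],"turn": 28},{"translation": [0,0,16],"turn": 38},{"translation": [0,0,20],"turn": 48},{"translation": [0,0,20],"turn": 58},{"translation": [0,0,20],"turn": 68},{"translation": [0,0,20],"turn": 78},{"translation": [0,0,20],"turn": 88},{"translation": [0,0,20],"turn": 90}])

```text
clock: 3.35
eef_pos: [523.7, 155.5, 178.6]
ee_rot: [[0.426, 0.905, -0.001], [0.905, -0.426, 0.001], [0.0, -0.001, -1.0]]
force: [-0.1, -0.6, 0.9]
finger_gap: 87.2
```

```bash
python3 - <<'E'
from h import *
s=robot.observe(); np.set_printoptions(precision=3,suppress=True)
for k in s: print(k,s[k])
im=imaging.capture('side'); cv2.imwrite('pics/s1.png',im[:,:,::-1]); crop('pics/s1.png','pics/s1c.png',230,170,160,120,5)
E
```

```text
clock 3.35
joint_positions [-0.707  0.289  0.421  1.884 -0.14   0.997 -0.665]
qvel [-0.027  0.004  0.046  0.004 -0.015  0.002 -0.225]
joint_efforts [  0.23  -36.133   3.295 -21.697  -0.054  -0.026  -0.057]
eef_pos [523.68  155.505 178.594]
ee_rot [[ 0.426  0.905 -0.001]
 [ 0.905 -0.426  0.001]
 [ 0.    -0.001 -1.   ]]
force [-0.11  -0.591  0.868]
wrist_torque [-0.087  0.098  0.005]
finger_gap 87.20742843049419
```

View pics/s1c.png

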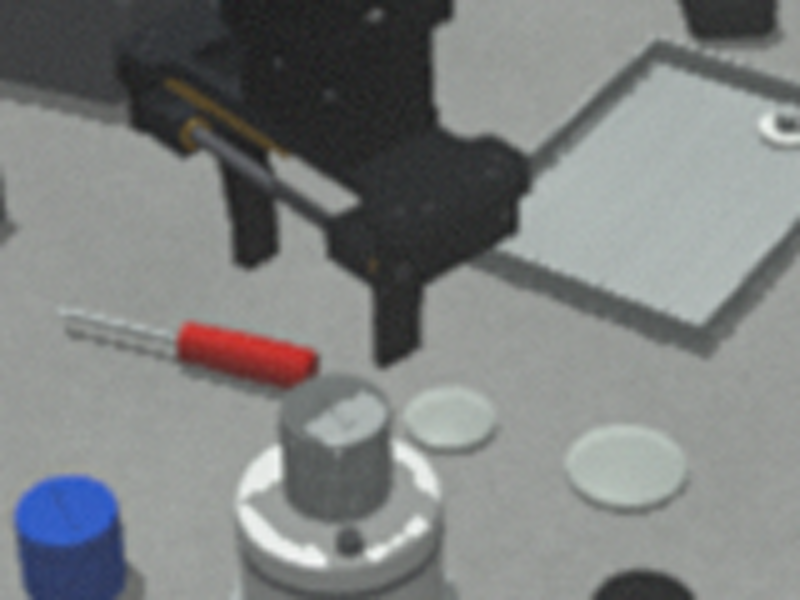

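```bash
python3 - <<'E'
from h import *
np.set_printoptions(precision=2,suppress=True)
s=robot.observe(); p=s['eef_pos'];R=s['ee_rot']
print('tcp',p,proj('side',p), proj('side',p+R[:,1]*51),proj('side',p-R[:,1]*51))
t=np.linspace(0,2*np.pi,200)
for z,r in((138,26),(85,50)):
    c=np.array([524.3,153.5,z])+np.c_[np.cos(t),np.sin(t),0*t]*r
    for n in('side','top'):
        q=proj(n,c);print(z,n,q.min(0),q.max(0))
im=imaging.capture('top'); cv2.imwrite('pics/t1.png',im[:,:,::-1]); crop('pics/t1.png','pics/t1c.png',220,200,90,75,8)
print(proj('top',p))
E
```

```text
tcp [523.8  155.23 178.62] [[294.35 238.54]] [[280.23 228.41]] [[309.23 249.2 ]]
138 side [283.97 244.29] [306.25 258.91]
138 top [248.48 230.85] [270.33 252.37]
85 side [275.05 254.4 ] [316.74 282.85]
85 top [241.9 225.5] [282.25 265.3 ]
[[256.45 238.75]]
```

View pics/t1c.png

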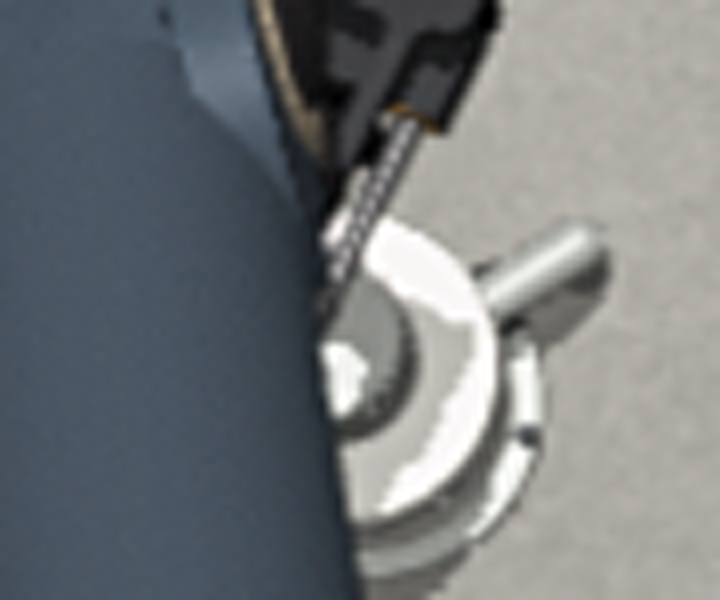

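```bash
python3 - <<'E'
from h import *
s=robot.observe(); p=s['eef_pos'];R=s['ee_rot']
im=imaging.capture('side'); im=im[:,:,::-1].copy()
x0,y0,w,h,k=225,165,130,110,6
big=cv2.resize(im[y0:y0+h,x0:x0+w],None,fx=k,fy=k,interpolation=cv2.INTER_CUBIC)
def D(P,col):
    q=((proj('side',P)-[x0,y0]+.5)*k).astype(int); cv2.polylines(big,[q.reshape(-1,1,2)],True,col,1)
for sg in(1,-1):
  for z in(0,-19,-70):
    D(np.array([p+R@np.array(v) for v in[(-9.5,sg*43.5,z),(9.5,sg*43.5,z),(9.5,sg*58.5,z),(-9.5,sg*58.5,z)]]),(0,255,255) if z==0 else (0,255,0))
D(np.array([p+R@np.array(v) for v in[(-37,-95,-70),(37,-95,-70),(37,95,-70),(-37,95,-70)]]),(255,0,255))
t=np.linspace(0,2*np.pi,100)
for z,r in((138,26),(88,26),(85,50)): D(np.array([524.3,153.5,z])+np.c_[np.cos(t),np.sin(t),0*t]*r,(0,0,255))
cv2.imwrite('pics/s2.png',big)
E
```

```text
(no output)
```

View pics/s2.png

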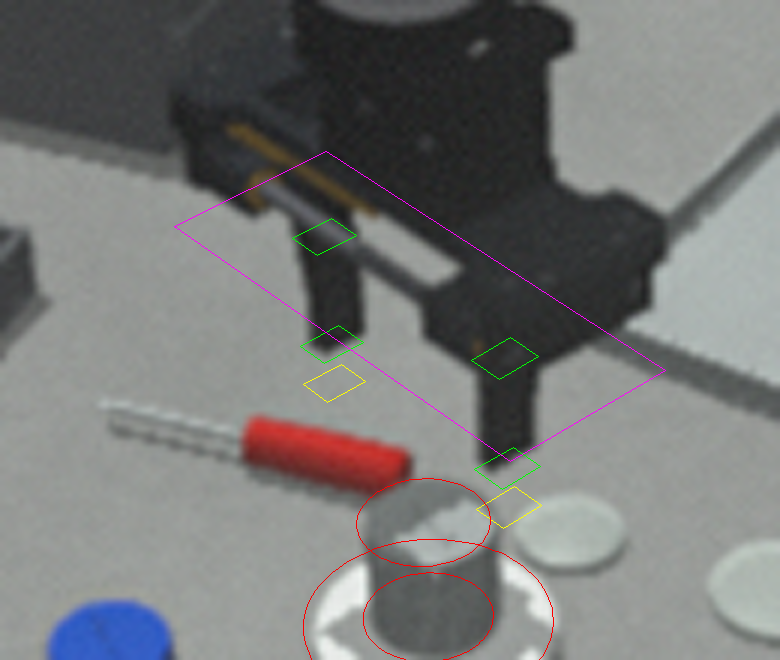

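The side view shows the cap about 1.4 px (≈3 mm) off my top-camera estimate. The visible fingertips also end about 17 mm short of the stated TCP, although the gripper body sits where it should. So I'll aim between the two cap estimates, go slightly deeper than nominal, and centre by feel with a light grip.

Call:
play_rows(increments=[{"translation": [-0.5,0,8],"turn": 0},{"translation": [-1,0,18],"turn": 0},{"translation": [-1.5,0,28],"turn": 0},{"translation": [-2,0,38],"turn": 0},{"translation": [-2,0,48],"turn": 0},{"translation": [-2,0,58],"turn": 0},{"translation": [-2,0,66],"turn": 0},{"translation": [-2,0,71],"turn": 0},{"translation": [-2,0,73],"turn": 0},{"translation": [-2,0,73],"turn": 0},{"translation": [-2,0,73],"turn": 0}])

```text
clock: 4.88
eef_pos: [523.7, 152.0, 106.0]
ee_rot: [[0.428, 0.904, 0.001], [0.904, -0.428, 0.0], [0.001, 0.0, -1.0]]
force: [0.2, 0.6, 0.3]
finger_gap: 86.8
```

```bash
cat > st.py <<'E'
from h import *
np.set_printoptions(precision=2,suppress=True)
s=robot.observe();R=s['ee_rot']
print('t',s['clock'],'pos',s['eef_pos'],'F',s['force'],'Ftool',R.T@s['force'],'T',s['wrist_torque'],'gap',s['finger_gap'],'j7',s['joint_positions'][6])
print('toolx',R[:2,0],'tooly',R[:2,1],'j',s['joint_positions'])
E
python3 st.py; python3 - <<'E'
from h import *
im=imaging.capture('side'); cv2.imwrite('pics/s3.png',im[:,:,::-1]); crop('pics/s3.png','pics/s3c.png',230,180,130,110,6)
E
```

```text
t 4.875 pos [523.74 151.98 106.04] F [0.15 0.59 0.32] Ftool [ 0.6  -0.12 -0.32] T [-0.14  0.12 -0.02] gap 86.78837724079102 j7 -0.616020814969732
toolx [0.43 0.9 ] tooly [ 0.9  -0.43] j [-0.67  0.38  0.4   1.96 -0.19  0.84 -0.62]
```

View pics/s3c.png

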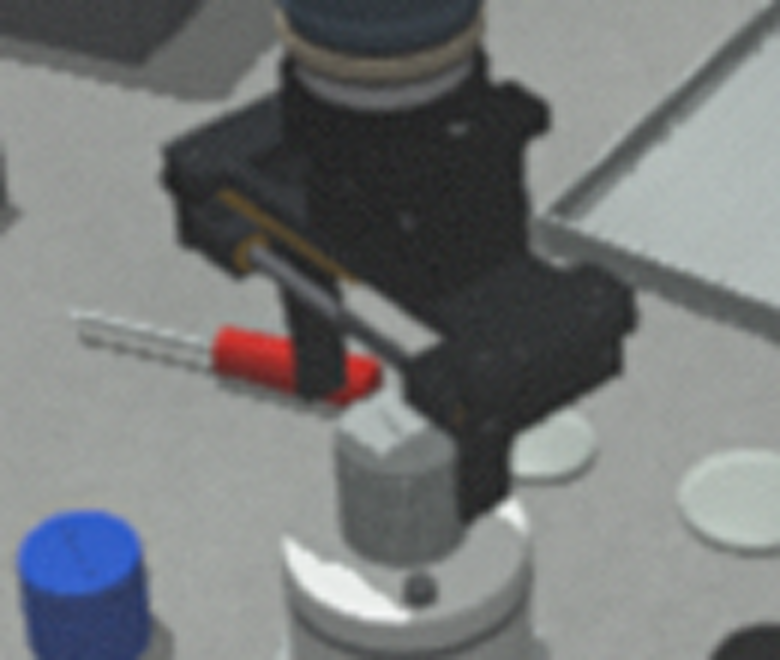

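The view shows the cap axis at column ≈398, midway between the fingertips at (320,395) and (480,525), so it is well centred. I'll close lightly.

Call:
play_rows(increments=[{"translation": [0,0,0],"turn": 0},{"translation": [0,0,0],"turn": 0},{"translation": [0,0,0],"turn": 0},{"translation": [0,0,0],"turn": 0},{"translation": [0,0,0],"turn": 0},{"translation": [0,0,0],"turn": 0}], jaw=45, squeeze=5)

```text
clock: 5.68
eef_pos: [523.4, 151.9, 105.7]
ee_rot: [[0.428, 0.904, -0.0], [0.904, -0.428, 0.0], [0.0, -0.0, -1.0]]
force: [-1.2, 0.1, 0.8]
finger_gap: 51.5
```

```bash
python3 st.py
```

```text
t 5.675 pos [523.35 151.93 105.73] F [-1.17  0.12  0.78] Ftool [-0.39 -1.1  -0.78] T [-0.11  0.24 -0.  ] gap 51.509474218801785 j7 -0.6160486162604774
toolx [0.43 0.9 ] tooly [ 0.9  -0.43] j [-0.67  0.38  0.4   1.96 -0.19  0.84 -0.62]
```

Call:
play_rows(increments=[{"translation": [0,0,0],"turn": 0},{"translation": [0,0,0],"turn": 0},{"translation": [0,0,0],"turn": 10},{"translation": [0,0,0],"turn": 20},{"translation": [0,0,0],"turn": 30},{"translation": [0,0,0],"turn": 40},{"translation": [0,0,0],"turn": 50},{"translation": [0,0,0],"turn": 60},{"translation": [0,0,0],"turn": 70},{"translation": [0,0,0],"turn": 80},{"translation": [0,0,0],"turn": 90},{"translation": [0,0,0],"turn": 95},{"translation": [0,0,0],"turn": 95},{"translation": [0,0,0],"turn": 95}], jaw=68)

```text
clock: 7.42
eef_pos: [523.5, 152.0, 105.7]
ee_rot: [[0.864, -0.504, 0.0], [-0.504, -0.864, 0.0], [-0.0, -0.0, -1.0]]
force: [0.6, -0.8, 0.0]
finger_gap: 68.0
```

Call:
play_rows(increments=[{"translation": [0,0,0],"turn": 0},{"translation": [0,0,0],"turn": 0},{"translation": [0,0,0],"turn": 0},{"translation": [0,0,0],"turn": 0},{"translation": [0,0,0],"turn": 0}], jaw=45, squeeze=5)

```text
clock: 8.05
eef_pos: [523.6, 151.9, 105.8]
ee_rot: [[0.863, -0.505, 0.0], [-0.505, -0.863, 0.0], [0.0, -0.0, -1.0]]
force: [-0.0, 0.9, 1.1]
finger_gap: 51.4
```

```bash
python3 st.py
```

```text
t 8.05 pos [523.62 151.91 105.81] F [-0.03  0.89  1.07] Ftool [-0.48 -0.76 -1.07] T [0.1  0.18 0.03] gap 51.39028224006925 j7 -2.0394489691869486
toolx [ 0.86 -0.51] tooly [-0.51 -0.86] j [-0.98  0.46  0.81  1.97 -0.43  0.89 -2.04]
```

Centred within the sideways play (lateral forces under about 1 N at both yaws). I'll firm the grip and start unscrewing, feeling Fz.

Call:
play_rows(increments=[{"translation": [0,0,0],"turn": 0},{"translation": [0,0,0],"turn": 0},{"translation": [0,0,0],"turn": -4},{"translation": [0,0,0],"turn": -8},{"translation": [0,0,0],"turn": -12},{"translation": [0,0,0],"turn": -16},{"translation": [0,0,0],"turn": -20},{"translation": [0,0,0],"turn": -20}], squeeze=20)

```text
clock: 9.05
eef_pos: [523.5, 151.8, 105.8]
ee_rot: [[0.984, -0.181, -0.0], [-0.181, -0.984, 0.0], [-0.0, -0.0, -1.0]]
force: [-0.3, -0.3, 1.7]
finger_gap: 51.3
```

```bash
python3 st.py
```

```text
t 9.05 pos [523.47 151.8  105.83] F [-0.34 -0.31  1.72] Ftool [-0.28  0.37 -1.72] T [ 0.02  0.2  -0.01] gap 51.32240894797 j7 -1.7495283261713106
toolx [ 0.98 -0.18] tooly [-0.18 -0.98] j [-0.91  0.43  0.72  1.97 -0.37  0.87 -1.75]
```

Call:
play_rows(increments=[{"translation": [0,0,0],"turn": -4},{"translation": [0,0,0],"turn": -8},{"translation": [0,0,0],"turn": -12},{"translation": [0,0,0],"turn": -15},{"translation": [0,0,0],"turn": -15}])

```text
clock: 9.68
eef_pos: [523.5, 151.8, 105.8]
ee_rot: [[0.997, 0.079, -0.0], [0.079, -0.997, 0.0], [-0.0, -0.0, -1.0]]
force: [0.5, -0.8, 1.9]
finger_gap: 50.9
```

```bash
python3 st.py
```

```text
t 9.675 pos [523.5  151.77 105.77] F [ 0.52 -0.83  1.91] Ftool [ 0.45  0.87 -1.91] T [-0.04  0.22 -0.02] gap 50.926425332942586 j7 -1.5287753170725094
toolx [1.   0.08] tooly [ 0.08 -1.  ] j [-0.86  0.42  0.65  1.97 -0.33  0.86 -1.53]
```

Call:
play_rows(increments=[{"translation": [0,0,0],"turn": -4},{"translation": [0,0,0],"turn": -8},{"translation": [0,0,0],"turn": -12},{"translation": [0,0,0],"turn": -12}])

```text
clock: 10.18
eef_pos: [523.6, 151.8, 105.8]
ee_rot: [[0.959, 0.284, 0.0], [0.284, -0.959, 0.0], [0.0, -0.0, -1.0]]
force: [-0.5, 0.6, 2.7]
finger_gap: 51.4
```

```bash
python3 st.py;  python3 - <<'E'
from h import *
im=imaging.capture('side'); cv2.imwrite('pics/s4.png',im[:,:,::-1]); crop('pics/s4.png','pics/s4c.png',260,215,80,70,9)
E
```

```text
t 10.175 pos [523.56 151.81 105.8 ] F [-0.49  0.56  2.68] Ftool [-0.31 -0.68 -2.68] T [-0.04  0.23  0.03] gap 51.37830410082294 j7 -1.3502045366137818
toolx [0.96 0.28] tooly [ 0.28 -0.96] j [-0.82  0.41  0.6   1.97 -0.3   0.86 -1.35]
```

View pics/s4c.png

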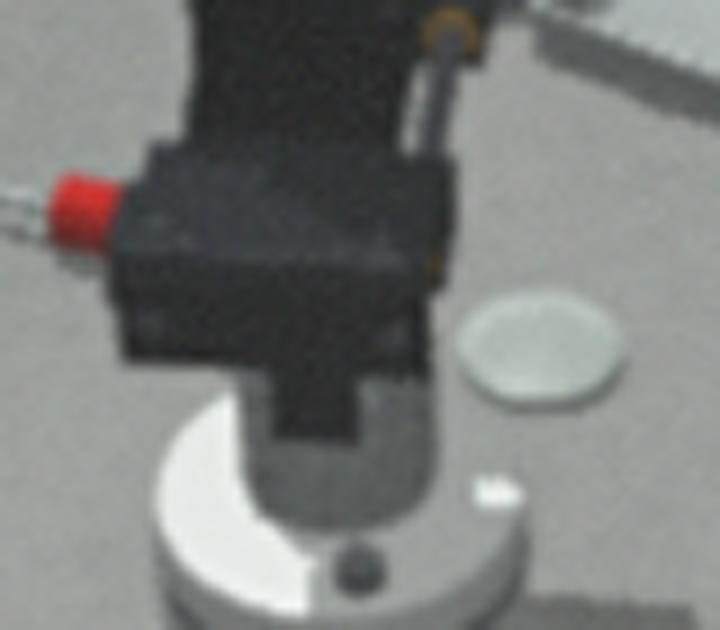

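Call:
play_rows(increments=[{"translation": [0,0,0],"turn": -4},{"translation": [0,0,0],"turn": -8},{"translation": [0,0,0],"turn": -12},{"translation": [0,0,0],"turn": -12}])

```text
clock: 10.72
eef_pos: [523.8, 151.9, 106.1]
ee_rot: [[0.879, 0.477, 0.0], [0.477, -0.879, 0.0], [0.001, -0.0, -1.0]]
force: [-0.6, -0.5, 4.3]
finger_gap: 51.0
```

```bash
python3 st.py
```

```text
t 10.725 pos [523.78 151.89 106.06] F [-0.63 -0.5   4.34] Ftool [-0.79  0.14 -4.34] T [-0.08  0.27  0.01] gap 51.013001126328604 j7 -1.1697607785896902
toolx [0.88 0.48] tooly [ 0.48 -0.88] j [-0.79  0.4   0.54  1.96 -0.27  0.85 -1.17]
```

Fz is starting to rise at about 59°, which means the thread is now carrying (roughly 8–9 mm/turn). From here I'll rise with the turn.

Call:
play_rows(increments=[{"translation": [0,0,-0.3],"turn": 0},{"translation": [0,0,-0.6],"turn": -4},{"translation": [0,0,-0.7],"turn": -8},{"translation": [0,0,-0.8],"turn": -12},{"translation": [0,0,-0.9],"turn": -16},{"translation": [0,0,-1.0],"turn": -20},{"translation": [0,0,-1.1],"turn": -24},{"translation": [0,0,-1.1],"turn": -24}])

```text
clock: 11.72
eef_pos: [524.0, 151.6, 107.1]
ee_rot: [[0.608, 0.794, 0.001], [0.794, -0.608, -0.0], [0.0, 0.001, -1.0]]
force: [0.2, -1.4, 3.9]
finger_gap: 51.2
```

```bash
python3 st.py
```

```text
t 11.725 pos [523.96 151.59 107.06] F [ 0.18 -1.41  3.94] Ftool [-1.    1.01 -3.94] T [-0.32 -0.01  0.01] gap 51.205525272749775 j7 -0.8050986483117614
toolx [0.61 0.79] tooly [ 0.79 -0.61] j [-0.71  0.38  0.44  1.96 -0.21  0.85 -0.81]
```

Call:
play_rows(increments=[{"translation": [0,0,-0.3],"turn": -3},{"translation": [0,0,-0.55],"turn": -7},{"translation": [0,0,-0.65],"turn": -11},{"translation": [0,0,-0.75],"turn": -15},{"translation": [0,0,-0.9],"turn": -19},{"translation": [0,0,-1.0],"turn": -23},{"translation": [0,0,-1.1],"turn": -27},{"translation": [0,0,-1.2],"turn": -30},{"translation": [0,0,-1.2],"turn": -30}])

```text
clock: 12.85
eef_pos: [524.2, 151.8, 108.3]
ee_rot: [[0.13, 0.991, 0.001], [0.991, -0.13, 0.0], [0.0, 0.001, -1.0]]
force: [0.7, -0.4, 4.6]
finger_gap: 51.5
```

```bash
python3 st.py
```

```text
t 12.85 pos [524.23 151.77 108.31] F [ 0.68 -0.39  4.64] Ftool [-0.29  0.73 -4.64] T [-0.25 -0.26  0.04] gap 51.47032228614024 j7 -0.3432190366117278
toolx [0.13 0.99] tooly [ 0.99 -0.13] j [-0.61  0.37  0.32  1.95 -0.15  0.84 -0.34]
```

Call:
play_rows(increments=[{"translation": [0,0,-0.3],"turn": -3},{"translation": [0,0,-0.6],"turn": -7},{"translation": [0,0,-0.8],"turn": -11},{"translation": [0,0,-1.0],"turn": -15},{"translation": [0,0,-1.2],"turn": -19},{"translation": [0,0,-1.4],"turn": -23},{"translation": [0,0,-1.6],"turn": -27},{"translation": [0,0,-1.8],"turn": -30},{"translation": [0,0,-1.8],"turn": -30}])

```text
clock: 13.98
eef_pos: [523.8, 152.1, 109.8]
ee_rot: [[-0.383, 0.924, 0.001], [0.924, 0.383, 0.0], [0.0, 0.001, -1.0]]
force: [1.1, 0.1, 2.3]
finger_gap: 51.4
```

```bash
python3 st.py
```

```text
t 13.975 pos [523.77 152.12 109.82] F [1.1  0.14 2.33] Ftool [-0.29  1.07 -2.33] T [-0.02 -0.25  0.09] gap 51.421816435585505 j7 0.1242656886288118
toolx [-0.38  0.92] tooly [0.92 0.38] j [-0.52  0.36  0.2   1.95 -0.09  0.85  0.12]
```

Call:
play_rows(increments=[{"translation": [0,0,-0.2],"turn": -5},{"translation": [0,0,-0.4],"turn": -10},{"translation": [0,0,-0.6],"turn": -15},{"translation": [0,0,-0.8],"turn": -20},{"translation": [0,0,-1.0],"turn": -25},{"translation": [0,0,-1.2],"turn": -30},{"translation": [0,0,-1.4],"turn": -35},{"translation": [0,0,-1.6],"turn": -40},{"translation": [0,0,-1.6],"turn": -40}])

```text
clock: 15.1
eef_pos: [523.6, 152.4, 111.5]
ee_rot: [[-0.887, 0.462, 0.0], [0.462, 0.887, 0.001], [0.0, 0.001, -1.0]]
force: [0.7, 0.2, 3.1]
finger_gap: 50.8
```

```bash
python3 st.py
```

```text
t 15.1 pos [523.59 152.36 111.5 ] F [0.69 0.25 3.13] Ftool [-0.49  0.54 -3.13] T [ 0.25 -0.16  0.03] gap 50.82117557947152 j7 0.7534376770474535
toolx [-0.89  0.46] tooly [0.46 0.89] j [-0.4   0.35  0.05  1.94 -0.02  0.85  0.75]
```

Call:
play_rows(increments=[{"translation": [0,0,-0.3],"turn": -5},{"translation": [0,0,-0.5],"turn": -10},{"translation": [0,0,-0.75],"turn": -15},{"translation": [0,0,-0.95],"turn": -20},{"translation": [0,0,-1.15],"turn": -25},{"translation": [0,0,-1.4],"turn": -30},{"translation": [0,0,-1.6],"turn": -35},{"translation": [0,0,-1.8],"turn": -40},{"translation": [0,0,-1.8],"turn": -40}])

```text
clock: 16.23
eef_pos: [523.3, 152.2, 113.2]
ee_rot: [[-0.976, -0.216, -0.001], [-0.216, 0.976, 0.0], [0.0, 0.001, -1.0]]
force: [0.1, 0.9, 3.4]
finger_gap: 51.3
```

```bash
python3 st.py
```

```text
t 16.225 pos [523.26 152.21 113.22] F [0.12 0.92 3.39] Ftool [-0.32  0.87 -3.39] T [0.26 0.07 0.09] gap 51.28098819429151 j7 1.3860836789658493
toolx [-0.98 -0.22] tooly [-0.22  0.98] j [-0.28  0.36 -0.1   1.93  0.04  0.86  1.39]
```

Call:
play_rows(increments=[{"translation": [0,0,-0.3],"turn": -5},{"translation": [0,0,-0.5],"turn": -10},{"translation": [0,0,-0.75],"turn": -15},{"translation": [0,0,-1.0],"turn": -20},{"translation": [0,0,-1.2],"turn": -25},{"translation": [0,0,-1.45],"turn": -30},{"translation": [0,0,-1.65],"turn": -35},{"translation": [0,0,-1.9],"turn": -40},{"translation": [0,0,-2.1],"turn": -45},{"translation": [0,0,-2.3],"turn": -50},{"translation": [0,0,-2.3],"turn": -50}])

```text
clock: 17.6
eef_pos: [523.3, 151.5, 115.5]
ee_rot: [[-0.463, -0.887, -0.001], [-0.887, 0.463, -0.0], [0.001, 0.0, -1.0]]
force: [-0.4, -0.6, 3.5]
finger_gap: 51.4
```

```bash
python3 st.py; python3 - <<'E'
from h import *
im=imaging.capture('side'); cv2.imwrite('pics/s5.png',im[:,:,::-1]); crop('pics/s5.png','pics/s5c.png',260,205,80,70,9)
E
```

```text
t 17.6 pos [523.27 151.51 115.45] F [-0.37 -0.58  3.46] Ftool [ 0.69  0.06 -3.46] T [0.03 0.16 0.07] gap 51.37604749346041 j7 2.178198600891266
toolx [-0.46 -0.89] tooly [-0.89  0.46] j [-0.13  0.37 -0.28  1.92  0.13  0.87  2.18]
```

View pics/s5c.png

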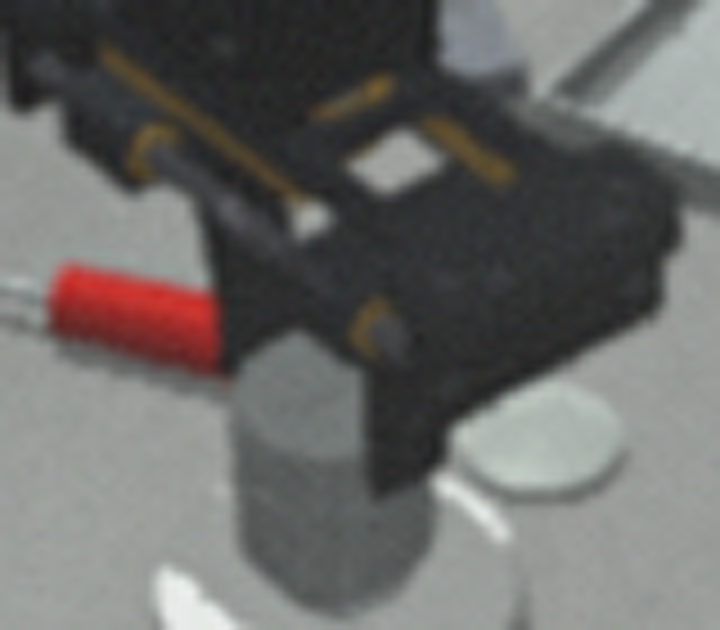

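The cap top has risen about 3 px (≈9 mm) and the neck now shows beneath it, so it is turning and rising. j7 is near its end, so I'll release, rewind and regrip.

Call:
play_rows(increments=[{"translation": [0,0,0],"turn": 0},{"translation": [0,0,0],"turn": 0},{"translation": [0,0,0],"turn": 10},{"translation": [0,0,0],"turn": 20},{"translation": [0,0,0],"turn": 30},{"translation": [0,0,0],"turn": 40},{"translation": [0,0,0],"turn": 50},{"translation": [0,0,0],"turn": 60},{"translation": [0,0,0],"turn": 70},{"translation": [0,0,0],"turn": 80},{"translation": [0,0,0],"turn": 90},{"translation": [0,0,0],"turn": 100},{"translation": [0,0,0],"turn": 110},{"translation": [0,0,0],"turn": 120},{"translation": [0,0,0],"turn": 130},{"translation": [0,0,0],"turn": 140},{"translation": [0,0,0],"turn": 150},{"translation": [0,0,0],"turn": 160},{"translation": [0,0,0],"turn": 170},{"translation": [0,0,0],"turn": 180}], jaw=66)

```text
clock: 20.15
eef_pos: [523.0, 151.9, 115.1]
ee_rot: [[0.465, 0.885, -0.001], [0.885, -0.465, -0.0], [-0.001, -0.001, -1.0]]
force: [0.5, 0.1, 0.4]
finger_gap: 65.7
```

Call:
play_rows(increments=[{"translation": [0,0,0],"turn": 10},{"translation": [0,0,0],"turn": 20},{"translation": [0,0,0],"turn": 20},{"translation": [0,0,0],"turn": 20}])

```text
clock: 20.65
eef_pos: [523.2, 152.0, 115.3]
ee_rot: [[0.734, 0.679, -0.0], [0.679, -0.734, -0.0], [-0.0, -0.0, -1.0]]
force: [-0.6, 0.2, -0.8]
finger_gap: 66.3
```

```bash
python3 st.py; python3 - <<'E'
from h import *
im=imaging.capture('side'); cv2.imwrite('pics/s6.png',im[:,:,::-1]); crop('pics/s6.png','pics/s6c.png',260,205,80,70,9)
E
```

```text
t 20.65 pos [523.24 151.99 115.32] F [-0.62  0.2  -0.77] Ftool [-0.32 -0.57  0.77] T [-0.08  0.12  0.02] gap 66.33455495005099 j7 -0.970960600901135
toolx [0.73 0.68] tooly [ 0.68 -0.73] j [-0.73  0.37  0.47  1.95 -0.22  0.87 -0.97]
```

View pics/s6c.png

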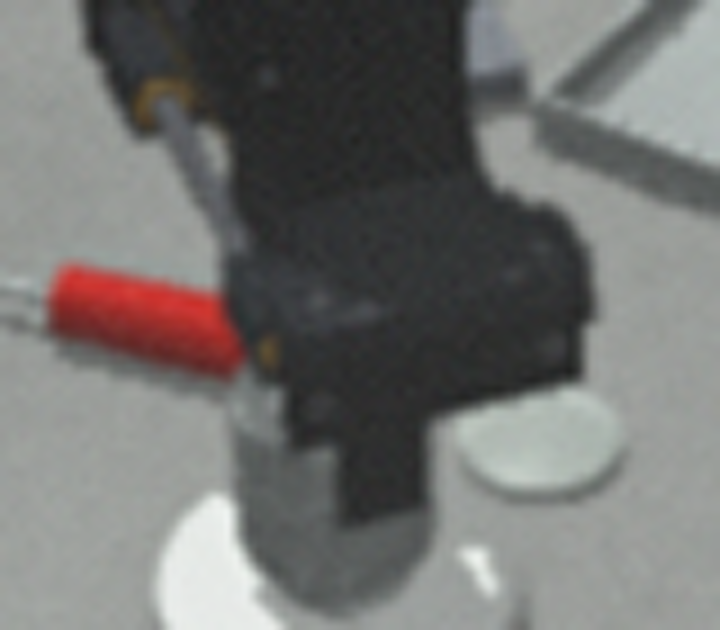

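The cap stayed put. I'll regrip and continue.

Call:
play_rows(increments=[{"translation": [0,0,0],"turn": 0},{"translation": [0,0,0],"turn": 0},{"translation": [0,0,0],"turn": 0},{"translation": [0,0,0],"turn": 0},{"translation": [0,0,-0.2],"turn": -5},{"translation": [0,0,-0.4],"turn": -10},{"translation": [0,0,-0.65],"turn": -15},{"translation": [0,0,-0.85],"turn": -20},{"translation": [0,0,-1.1],"turn": -25},{"translation": [0,0,-1.35],"turn": -30},{"translation": [0,0,-1.35],"turn": -30}], jaw=45, squeeze=20)

```text
clock: 22.08
eef_pos: [523.6, 151.9, 116.9]
ee_rot: [[0.3, 0.954, 0.0], [0.954, -0.3, 0.0], [0.0, 0.0, -1.0]]
force: [-0.0, 0.4, 0.6]
finger_gap: 50.9
```

```bash
python3 st.py
```

```text
t 22.075 pos [523.6  151.9  116.92] F [-0.04  0.43  0.55] Ftool [ 0.4  -0.16 -0.55] T [-0.03  0.06 -0.  ] gap 50.915663250791894 j7 -0.5092388482848228
toolx [0.3  0.95] tooly [ 0.95 -0.3 ] j [-0.64  0.36  0.35  1.95 -0.16  0.86 -0.51]
```

Call:
play_rows(increments=[{"translation": [0,0,-0.2],"turn": -5},{"translation": [0,0,-0.4],"turn": -10},{"translation": [0,0,-0.6],"turn": -15},{"translation": [0,0,-0.8],"turn": -20},{"translation": [0,0,-1.0],"turn": -25},{"translation": [0,0,-1.25],"turn": -30},{"translation": [0,0,-1.45],"turn": -35},{"translation": [0,0,-1.65],"turn": -40},{"translation": [0,0,-1.9],"turn": -45},{"translation": [0,0,-1.9],"turn": -45}])

```text
clock: 23.32
eef_pos: [523.5, 151.9, 118.8]
ee_rot: [[-0.462, 0.887, -0.0], [0.887, 0.462, 0.0], [0.0, 0.0, -1.0]]
force: [0.2, 0.6, 0.1]
finger_gap: 51.3
```

```bash
python3 st.py
```

```text
t 23.325 pos [523.54 151.92 118.79] F [0.24 0.57 0.1 ] Ftool [ 0.4   0.48 -0.1 ] T [0.02 0.01 0.02] gap 51.26550273495372 j7 0.1968490664350827
toolx [-0.46  0.89] tooly [0.89 0.46] j [-0.5   0.35  0.18  1.94 -0.08  0.87  0.2 ]
```

Call:
play_rows(increments=[{"translation": [0,0,-0.2],"turn": -5},{"translation": [0,0,-0.4],"turn": -10},{"translation": [0,0,-0.6],"turn": -15},{"translation": [0,0,-0.8],"turn": -20},{"translation": [0,0,-1.0],"turn": -25},{"translation": [0,0,-1.25],"turn": -30},{"translation": [0,0,-1.45],"turn": -35},{"translation": [0,0,-1.65],"turn": -40},{"translation": [0,0,-1.9],"turn": -45},{"translation": [0,0,-2.1],"turn": -50},{"translation": [0,0,-2.1],"turn": -50}])

```text
clock: 24.7
eef_pos: [523.5, 151.8, 120.9]
ee_rot: [[-0.976, 0.217, -0.0], [0.217, 0.976, 0.0], [0.0, 0.0, -1.0]]
force: [-1.0, 0.4, -0.1]
finger_gap: 51.7
```

```bash
python3 st.py
```

```text
t 24.7 pos [523.47 151.82 120.87] F [-0.95  0.37 -0.11] Ftool [1.01 0.16 0.11] T [0.05 0.05 0.02] gap 51.6565425747184 j7 0.9904664925131377
toolx [-0.98  0.22] tooly [0.22 0.98] j [-0.36  0.34 -0.01  1.93  0.    0.87  0.99]
```

Call:
play_rows(increments=[{"translation": [0,0,-0.2],"turn": -5},{"translation": [0,0,-0.4],"turn": -10},{"translation": [0,0,-0.6],"turn": -15},{"translation": [0,0,-0.8],"turn": -20},{"translation": [0,0,-1.0],"turn": -25},{"translation": [0,0,-1.25],"turn": -30},{"translation": [0,0,-1.45],"turn": -35},{"translation": [0,0,-1.65],"turn": -40},{"translation": [0,0,-1.9],"turn": -45},{"translation": [0,0,-1.9],"turn": -45}])

```text
clock: 25.95
eef_pos: [523.6, 151.7, 122.8]
ee_rot: [[-0.844, -0.536, -0.0], [-0.536, 0.844, -0.0], [0.0, 0.0, -1.0]]
force: [-0.5, 0.8, 2.6]
finger_gap: 50.9
```

```bash
python3 st.py
```

```text
t 25.95 pos [523.58 151.72 122.82] F [-0.51  0.82  2.56] Ftool [-0.01  0.97 -2.56] T [-0.01  0.05  0.03] gap 50.94471226370988 j7 1.7080158520880093
toolx [-0.84 -0.54] tooly [-0.54  0.84] j [-0.22  0.35 -0.17  1.92  0.07  0.88  1.71]
```

Now at 443° in total. I'll test whether it's free with a small straight lift.

Call:
play_rows(increments=[{"translation": [0,0,-0.5],"turn": 0},{"translation": [0,0,-1.0],"turn": 0},{"translation": [0,0,-1.5],"turn": 0},{"translation": [0,0,-1.5],"turn": 0}])

```text
clock: 26.45
eef_pos: [523.3, 151.8, 124.1]
ee_rot: [[-0.842, -0.539, -0.0], [-0.539, 0.842, -0.0], [0.0, 0.0, -1.0]]
force: [0.6, -0.1, -1.2]
finger_gap: 51.3
```

```bash
python3 st.py
```

```text
t 26.45 pos [523.34 151.76 124.14] F [ 0.58 -0.06 -1.19] Ftool [-0.46 -0.37  1.19] T [-0.03 -0.03 -0.01] gap 51.331374396771594 j7 1.7109709049491681
toolx [-0.84 -0.54] tooly [-0.54  0.84] j [-0.22  0.35 -0.17  1.92  0.07  0.89  1.71]
```

Call:
play_rows(increments=[{"translation": [0,0,-0.5],"turn": 0},{"translation": [0,0,-1.0],"turn": 0},{"translation": [0,0,-1.5],"turn": 0},{"translation": [0,0,-2],"turn": 0},{"translation": [0,0,-2],"turn": 0}])

```text
clock: 27.08
eef_pos: [523.4, 151.9, 126.3]
ee_rot: [[-0.842, -0.539, -0.0], [-0.539, 0.842, 0.0], [0.0, 0.0, -1.0]]
force: [-0.6, -0.3, -2.5]
finger_gap: 51.2
```

```bash
python3 st.py
```

```text
t 27.075 pos [523.41 151.93 126.29] F [-0.61 -0.33 -2.46] Ftool [0.69 0.05 2.46] T [ 0.03  0.12 -0.02] gap 51.2010165633255 j7 1.7118602821643418
toolx [-0.84 -0.54] tooly [-0.54  0.84] j [-0.22  0.34 -0.17  1.91  0.07  0.89  1.71]
```

Call:
play_rows(increments=[{"translation": [0,0,-0.5],"turn": 0},{"translation": [0,0,-1.0],"turn": 0},{"translation": [0,0,-1.5],"turn": 0},{"translation": [0,0,-2],"turn": 0},{"translation": [0,0,-2.5],"turn": 0},{"translation": [0,0,-3],"turn": 0},{"translation": [0,0,-3],"turn": 0}])

```text
clock: 27.95
eef_pos: [523.6, 151.9, 129.3]
ee_rot: [[-0.842, -0.539, 0.0], [-0.539, 0.842, 0.0], [-0.0, 0.0, -1.0]]
force: [0.6, -0.3, -3.3]
finger_gap: 51.6
```

```bash
python3 st.py
```

```text
t 27.95 pos [523.57 151.85 129.34] F [ 0.61 -0.28 -3.3 ] Ftool [-0.36 -0.57  3.3 ] T [ 0.11  0.02 -0.02] gap 51.64418916490391 j7 1.7127492030633258
toolx [-0.84 -0.54] tooly [-0.54  0.84] j [-0.22  0.34 -0.17  1.91  0.07  0.9   1.71]
```

Free: Fz only shows the weight (~3.3 N). I'll lift straight up, clear of the pin (142 mm).

Call:
play_rows(increments=[{"translation": [0,0,-1.5],"turn": 0},{"translation": [0,0,-4],"turn": 0},{"translation": [0,0,-7.5],"turn": 0},{"translation": [0,0,-12],"turn": 0},{"translation": [0,0,-17],"turn": 0},{"translation": [0,0,-22],"turn": 0},{"translation": [0,0,-27],"turn": 0},{"translation": [0,0,-32],"turn": 0},{"translation": [0,0,-37],"turn": 0},{"translation": [0,0,-42],"turn": 0},{"translation": [0,0,-47],"turn": 0},{"translation": [0,0,-52],"turn": 0},{"translation": [0,0,-56],"turn": 0},{"translation": [0,0,-59],"turn": 0},{"translation": [0,0,-60],"turn": 0},{"translation": [0,0,-60],"turn": 0}])

```text
clock: 29.95
eef_pos: [523.5, 151.8, 189.2]
ee_rot: [[-0.842, -0.539, -0.0], [-0.539, 0.842, 0.0], [0.0, 0.0, -1.0]]
force: [1.5, -0.3, -2.1]
finger_gap: 51.4
```

```bash
python3 st.py; python3 - <<'E'
from h import *
im=imaging.capture('side'); cv2.imwrite('pics/s7.png',im[:,:,::-1]); crop('pics/s7.png','pics/s7c.png',240,180,120,110,6)
E
```

```text
t 29.95 pos [523.47 151.85 189.23] F [ 1.53 -0.3  -2.11] Ftool [-1.12 -1.08  2.11] T [0.07 0.04 0.01] gap 51.381088949662306 j7 1.7282261832583545
toolx [-0.84 -0.54] tooly [-0.54  0.84] j [-0.22  0.27 -0.17  1.85  0.05  1.02  1.73]
```

View pics/s7c.png

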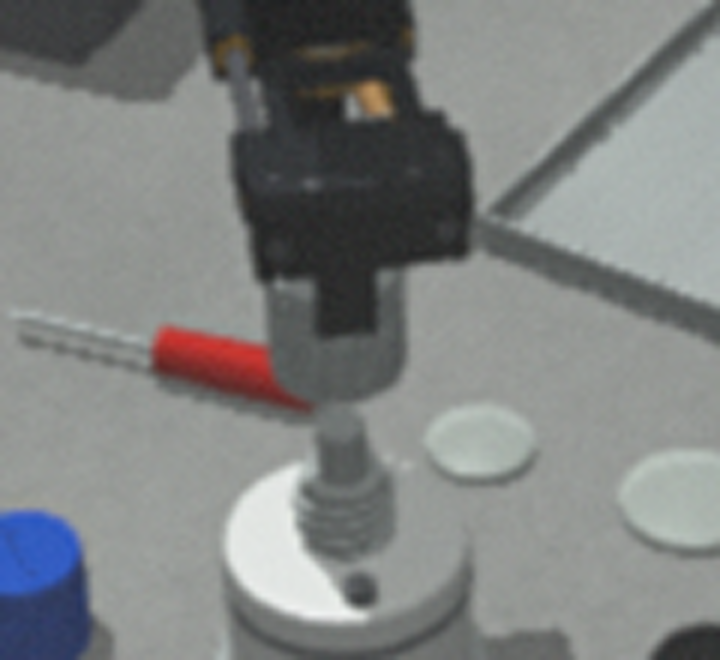

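The view shows the cap held upright and clear above the exposed neck and pin (pin top near (340,410)). I'll carry it over the empty half of the tray.

Call:
play_rows(increments=[{"translation": [3,-4,0],"turn": 1},{"translation": [10,-12,0],"turn": 4},{"translation": [21,-27,0],"turn": 8},{"translation": [35,-44,0],"turn": 12},{"translation": [49,-62,0],"turn": 16},{"translation": [63,-80,0],"turn": 20},{"translation": [77,-98,0],"turn": 24},{"translation": [91,-115,0],"turn": 28},{"translation": [105,-133,0],"turn": 32},{"translation": [119,-151,0],"turn": 36},{"translation": [133,-169,0],"turn": 40},{"translation": [147,-186,0],"turn": 44},{"translation": [161,-204,0],"turn": 48},{"translation": [175,-222,0],"turn": 52},{"translation": [189,-240,0],"turn": 56},{"translation": [202,-256,0],"turn": 60},{"translation": [211,-267,0],"turn": 60},{"translation": [216,-274,0],"turn": 60},{"translation": [217,-275,0],"turn": 60},{"translation": [217,-275,0],"turn": 60}])

```text
clock: 32.5
eef_pos: [489.2, -196.1, 189.2]
ee_rot: [[-0.889, 0.459, -0.0], [0.459, 0.889, 0.001], [0.0, 0.0, -1.0]]
force: [0.3, 1.2, -2.2]
finger_gap: 51.4
```

```bash
python3 st.py; python3 - <<'E'
from h import *
for n in('side','top'):
    im=imaging.capture(n); cv2.imwrite(f'pics/{n}8.png',im[:,:,::-1])
crop('pics/side8.png','pics/s8c.png',300,120,150,130,5)
E
```

```text
t 32.5 pos [ 489.19 -196.06  189.2 ] F [ 0.34  1.2  -2.19] Ftool [0.25 1.22 2.2 ] T [-0.01 -0.01 -0.  ] gap 51.37352785569873 j7 1.44642913070278
toolx [-0.89  0.46] tooly [0.46 0.89] j [ 0.15  0.24  0.18  1.9  -0.05  1.01  1.45]
```

View pics/s8c.png

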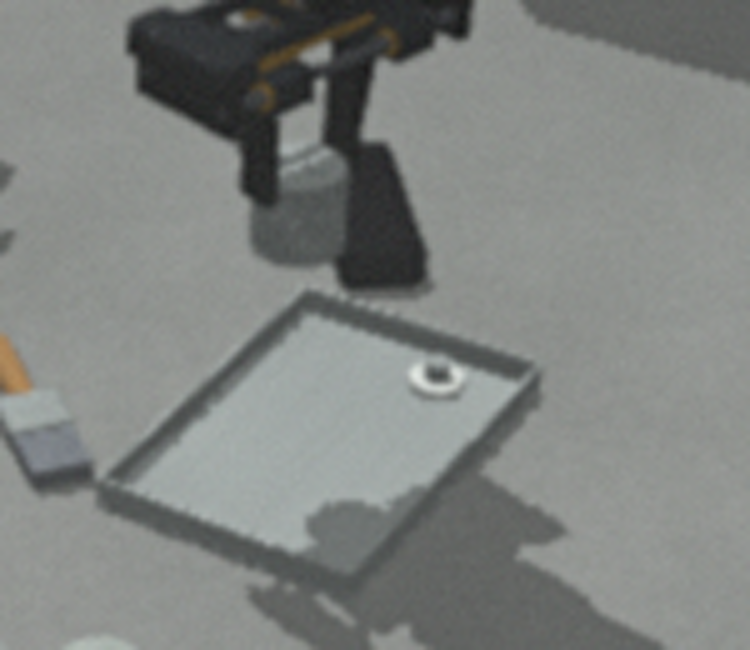

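View pics/top8.png

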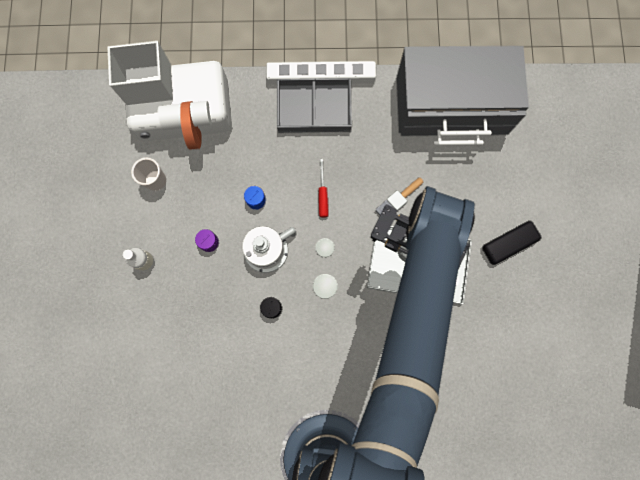

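Everything else is undisturbed. The predicted landing spot is side-crop pixel (277,460), in the empty part of the tray, with the lens block at (437,378). I'll descend.

Call:
play_rows(increments=[{"translation": [0,0,3],"turn": 0},{"translation": [0,0,10],"turn": 0},{"translation": [0,0,20],"turn": 0},{"translation": [0,0,32],"turn": 0},{"translation": [0,0,44],"turn": 0},{"translation": [0,0,56],"turn": 0},{"translation": [0,0,68],"turn": 0},{"translation": [0,0,80],"turn": 0},{"translation": [0,0,92],"turn": 0},{"translation": [0,0,104],"turn": 0},{"translation": [0,0,116],"turn": 0},{"translation": [0,0,128],"turn": 0},{"translation": [0,0,139],"turn": 0},{"translation": [0,0,148],"turn": 0},{"translation": [0,0,154],"turn": 0},{"translation": [0,0,158],"turn": 0},{"translation": [0,0,160],"turn": 0},{"translation": [0,0,160],"turn": 0}])

```text
clock: 34.85
eef_pos: [489.1, -196.8, 29.3]
ee_rot: [[-0.888, 0.46, 0.0], [0.46, 0.888, 0.0], [-0.0, 0.0, -1.0]]
force: [0.2, 1.0, -2.1]
finger_gap: 51.2
```

```bash
python3 st.py; python3 - <<'E'
from h import *
im=imaging.capture('side'); cv2.imwrite('pics/s9.png',im[:,:,::-1]); crop('pics/s9.png','pics/s9c.png',300,150,130,100,6)
E
```

```text
t 34.85 pos [ 489.15 -196.75   29.32] F [ 0.2   0.97 -2.13] Ftool [0.27 0.95 2.13] T [-0.01  0.01 -0.  ] gap 51.21896647882043 j7 1.496498086615865
toolx [-0.89  0.46] tooly [0.46 0.89] j [ 0.18  0.45  0.15  2.04 -0.11  0.66  1.5 ]
```

View pics/s9c.png

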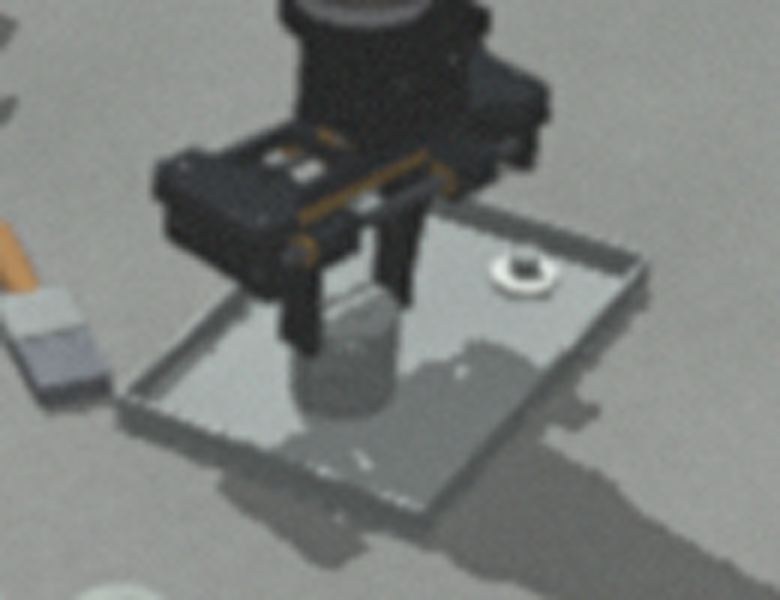

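The cap is upright and well inside the empty half, bottom at (343,415), clear of the walls and the lens block. I'll feel for the floor.

Call:
play_rows(increments=[{"translation": [0,0,1],"turn": 0},{"translation": [0,0,2],"turn": 0},{"translation": [0,0,3],"turn": 0},{"translation": [0,0,4],"turn": 0},{"translation": [0,0,5],"turn": 0},{"translation": [0,0,6],"turn": 0},{"translation": [0,0,7],"turn": 0},{"translation": [0,0,7],"turn": 0}])

```text
clock: 35.9
eef_pos: [489.0, -196.7, 22.2]
ee_rot: [[-0.888, 0.46, -0.0], [0.46, 0.888, 0.0], [0.0, 0.0, -1.0]]
force: [-1.1, 0.1, -2.0]
finger_gap: 50.8
```

Call:
play_rows(increments=[{"translation": [0,0,0.3],"turn": 0},{"translation": [0,0,0.6],"turn": 0},{"translation": [0,0,0.8],"turn": 0},{"translation": [0,0,0.8],"turn": 0}])

```text
clock: 36.4
eef_pos: [489.0, -196.7, 21.5]
ee_rot: [[-0.888, 0.46, 0.0], [0.46, 0.888, 0.0], [0.0, 0.0, -1.0]]
force: [-1.2, -0.1, -2.0]
finger_gap: 51.3
```

Call:
play_rows(increments=[{"translation": [0,0,0.2],"turn": 0},{"translation": [0,0,0.4],"turn": 0},{"translation": [0,0,0.6],"turn": 0},{"translation": [0,0,0.6],"turn": 0},{"translation": [0,0,0.6],"turn": 0}])

```text
clock: 37.02
eef_pos: [489.1, -196.7, 20.9]
ee_rot: [[-0.888, 0.46, -0.0], [0.46, 0.888, 0.0], [0.0, 0.0, -1.0]]
force: [0.4, -0.4, -2.1]
finger_gap: 51.2
```

Call:
play_rows(increments=[{"translation": [0,0,0.2],"turn": 0},{"translation": [0,0,0.4],"turn": 0},{"translation": [0,0,0.6],"turn": 0},{"translation": [0,0,0.6],"turn": 0},{"translation": [0,0,0.6],"turn": 0}])

```text
clock: 37.65
eef_pos: [489.0, -196.7, 20.2]
ee_rot: [[-0.888, 0.46, -0.0], [0.46, 0.888, 0.0], [0.0, 0.0, -1.0]]
force: [0.0, 0.3, -2.8]
finger_gap: 51.0
```

Call:
play_rows(increments=[{"translation": [0,0,0.2],"turn": 0},{"translation": [0,0,0.4],"turn": 0},{"translation": [0,0,0.6],"turn": 0},{"translation": [0,0,0.6],"turn": 0},{"translation": [0,0,0.6],"turn": 0}])

```text
clock: 38.28
eef_pos: [489.0, -196.7, 19.7]
ee_rot: [[-0.888, 0.46, -0.0], [0.46, 0.888, 0.0], [0.0, 0.0, -1.0]]
force: [0.7, 0.3, -2.9]
finger_gap: 51.3
```

Call:
play_rows(increments=[{"translation": [0,0,0.2],"turn": 0},{"translation": [0,0,0.4],"turn": 0},{"translation": [0,0,0.6],"turn": 0},{"translation": [0,0,0.6],"turn": 0},{"translation": [0,0,0.6],"turn": 0}])

```text
clock: 38.9
eef_pos: [489.0, -196.7, 19.1]
ee_rot: [[-0.888, 0.46, -0.0], [0.46, 0.888, 0.0], [0.0, 0.0, -1.0]]
force: [-0.9, -0.1, -1.2]
finger_gap: 51.4
```

```bash
python3 st.py; python3 - <<'E'
from h import *
im=imaging.capture('side'); cv2.imwrite('pics/s10.png',im[:,:,::-1]); crop('pics/s10.png','pics/s10c.png',330,180,60,50,12)
E
```

```text
t 38.9 pos [ 489.02 -196.72   19.11] F [-0.88 -0.13 -1.18] Ftool [ 0.72 -0.52  1.18] T [0.05 0.09 0.01] gap 51.44988998199896 j7 1.50006087819755
toolx [-0.89  0.46] tooly [0.46 0.89] j [ 0.19  0.47  0.15  2.05 -0.11  0.63  1.5 ]
```

View pics/s10c.png

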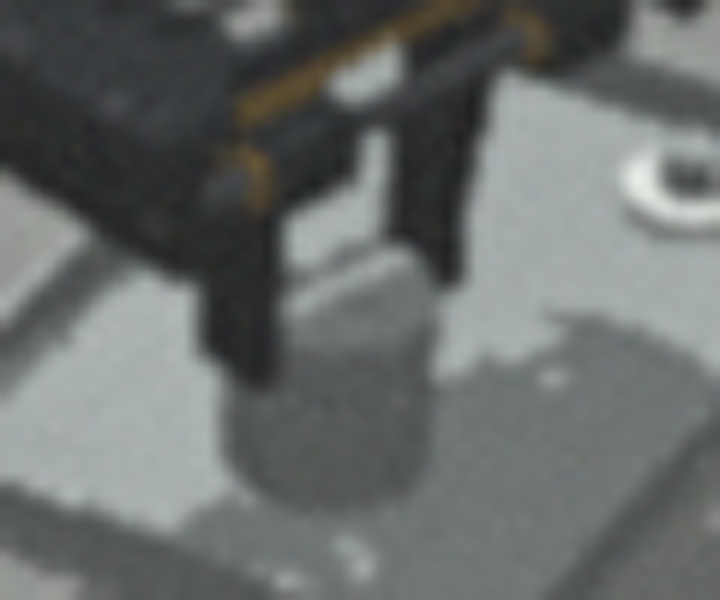

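The view is consistent with the cap at the floor, and Fz is starting to fall away from the weight reading. A little further.

Call:
play_rows(increments=[{"translation": [0,0,0.2],"turn": 0},{"translation": [0,0,0.4],"turn": 0},{"translation": [0,0,0.4],"turn": 0},{"translation": [0,0,0.4],"turn": 0}])

```text
clock: 39.45
eef_pos: [489.1, -196.7, 19.1]
ee_rot: [[-0.888, 0.46, 0.0], [0.46, 0.888, 0.0], [-0.0, 0.0, -1.0]]
force: [-3.3, 0.5, 6.6]
finger_gap: 51.6
```

The floor is reached (Fz +6.6 N, z no longer falling). I'll ease off slightly, then open.

Call:
play_rows(increments=[{"translation": [0,0,-0.3],"turn": 0},{"translation": [0,0,-0.3],"turn": 0}], squeeze=8)

```text
clock: 39.7
eef_pos: [489.1, -196.7, 19.0]
ee_rot: [[-0.888, 0.46, 0.0], [0.46, 0.888, 0.0], [0.0, 0.0, -1.0]]
force: [-2.9, 1.1, 4.9]
finger_gap: 51.2
```

Call:
play_rows(increments=[{"translation": [0,0,0],"turn": 0},{"translation": [0,0,0],"turn": 0},{"translation": [0,0,0],"turn": 0},{"translation": [0,0,0],"turn": 0},{"translation": [0,0,0],"turn": 0}], jaw=70)

```text
clock: 40.33
eef_pos: [489.1, -196.8, 18.9]
ee_rot: [[-0.888, 0.46, 0.0], [0.46, 0.888, 0.0], [0.0, 0.0, -1.0]]
force: [0.9, 0.1, -0.2]
finger_gap: 69.6
```

Call:
play_rows(increments=[{"translation": [0,0,-2],"turn": 0},{"translation": [0,0,-6],"turn": 0},{"translation": [0,0,-12],"turn": 0},{"translation": [0,0,-20],"turn": 0},{"translation": [0,0,-30],"turn": 0},{"translation": [0,0,-42],"turn": 0},{"translation": [0,0,-56],"turn": 0},{"translation": [0,0,-72],"turn": 0},{"translation": [0,0,-90],"turn": 0},{"translation": [0,0,-110],"turn": 0},{"translation": [0,0,-130],"turn": 0},{"translation": [0,0,-150],"turn": 0},{"translation": [0,0,-165],"turn": 0},{"translation": [0,0,-172],"turn": 0},{"translation": [0,0,-175],"turn": 0},{"translation": [0,0,-175],"turn": 0}])

```text
clock: 42.32
eef_pos: [488.8, -196.6, 193.6]
ee_rot: [[-0.888, 0.46, -0.001], [0.46, 0.888, 0.0], [0.001, -0.0, -1.0]]
force: [0.4, 0.0, -0.0]
finger_gap: 70.0
```

```bash
python3 st.py; python3 - <<'E'
from h import *
im=imaging.capture('side'); cv2.imwrite('pics/s11.png',im[:,:,::-1]); crop('pics/s11.png','pics/s11c.png',230,120,200,170,4)
E
```

```text
t 42.325 pos [ 488.78 -196.62  193.56] F [ 0.4   0.02 -0.01] Ftool [-0.35  0.21  0.01] T [-0.01  0.    0.03] gap 69.95573992823248 j7 1.4458510536169613
toolx [-0.89  0.46] tooly [0.46 0.89] j [ 0.15  0.23  0.18  1.9  -0.05  1.02  1.45]
```

View pics/s11c.png

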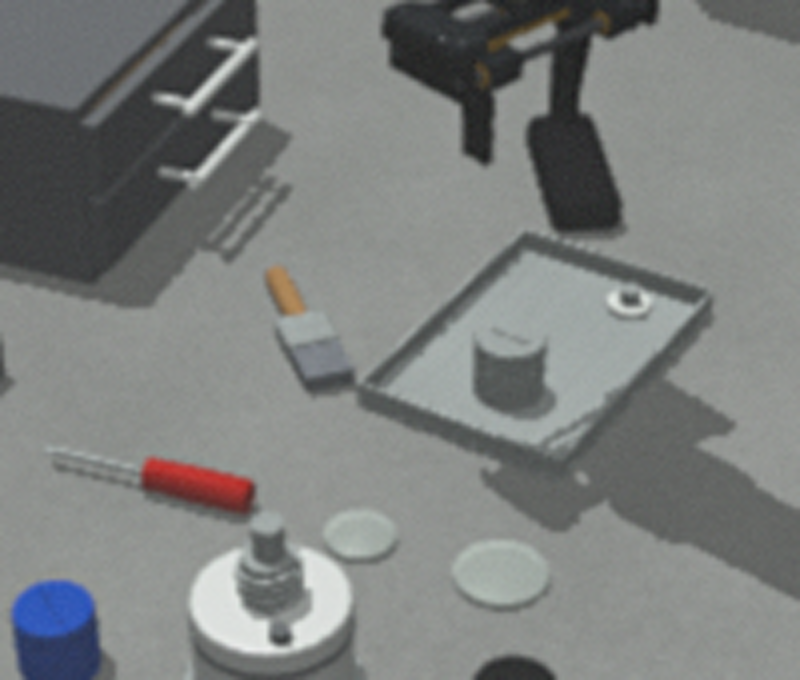

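The cap stands upright, mouth down, in the empty half of the tray (crop pixel (510,365)). The lens block at (630,300) and the other objects are in place, and the gripper is clear. Handing in.

```bash
python3 -c "
from workcell import job; print(job.close_job())"
```

```text
the job is handed in; nothing more can be done
None
```

The steel cap is unscrewed and standing mouth down in the empty half of the tray, and I handed the job in at about 42 s of the 72 s allowed.

- **Unscrewing:** I turned it about 443° anticlockwise in two grips, rising with the thread. The wrist read at most about 5 N vertically between moves, against the 30 N limit. The cap then lifted free showing only its weight, 2–3 N.
- **Placing:** I carried it clear of the strainer pin and lowered it until the floor contact read 6.6 N. I eased off, released it and withdrew.
- **Last checks:** The final side picture shows the cap upright and clear of the lens block and walls. The objects visible in that crop have not moved. The gripper is well above everything with no force on it. I took no final top picture; the last one, before lowering, showed the other objects in place.

**Disagreements:**
- The two cameras put the cap about 3 mm apart, so I centred on it by feel.
- The fingertips drawn in the picture end about 17 mm short of the stated tool end.
- The thread started carrying only after about 59°, later than its play and its later pitch of about 15 mm per turn suggest.
- The cap touched the tray floor about 1.7 mm lower than I predicted, probably because it rose slightly within its play while I regripped.

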